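Load a flanged leg socket into the tacking jig

ROBOT

A 7-joint arm with a two-finger parallel gripper is mounted at the origin on the work surface. World frame = base frame: x ahead of the robot, y to its left, z up, the work surface at z = 0. Lengths are in m, angles in rad, forces in N, time in s.
With the tool pointing down it reaches from about 0.425 to 0.925 m from the base axis. Payload 6.8 kg.
Tool frame: the origin (TCP) lies at the very end of the fingers, on their centre line; the grasp point (between the pads) lies 19 mm behind it; z points along the fingers, y is the line along which they close (so a half turn about z gives the same grasp; the last joint's range is limited). The gripper opens to 85 mm and grips with 20 to 120 N. Pads are 22 mm wide; open, the fingers measure 114 mm over their backs; the gripper's body (76 mm by 85 mm) begins 54 mm behind the grasp point. The pads swing forward as they close: fully open they stand 13 mm farther back than shut.
Start: joints at [1.089, 0.477, 0.022, 1.555, -0.011, 1.109, -0.083], TCP at [0.246, -0.628, 0.231] pointing down, gripper open.
Joint ranges: [-2.96, 2.96], [-0.34, 2.1], [-1.41, 1.46], [0.24, 2.44], [-1.37, 4.51], [0.17, 1.92], [-2.96, 2.96]. Speed limits (rad/s): [2.39, 2.39, 3.14, 3.14, 3.14, 3.14, 3.14].

INTERFACE

Orientations are given as a unit quaternion [w, x, y, z].
In Python, from station import readout, viewer, bot gives the robot as it stands. The module is installed in compiled form; this text tells all that it offers.
- The arm moves only by the shell command python3 -m handwheel 'ROWS' [FORCE]. ROWS is JSON, a list of rows, each a list of 3 entries, a list of its own where there are three numbers: the shift along the tool's x, y, z in mm, then the turn, a rotation vector about the tool's x, y, z in degrees, then the gripper command: -1 is fully open, 1 is shut, values between are in proportion. In form: [[[x, y, z], [ax, ay, az], grip], ...]. A call has 1 to 20 rows; each row is the pose to reach, as a shift and turn from the pose commanded when the call began, along the tool's axes at that moment; what a row does not reach only later rows make up. A row lasts 1/12 s, in which the tool goes at most 41.7 mm and 7.16 degrees, less where a joint would pass 70% of its speed; a pose out of reach is approached as far as the arm can. A call with a gripper value outside its range is refused whole. The fingers move at their own pace and stop on an object; FORCE is the grip in N (left out, the last holds). Time passes only in rows, so rows that repeat a pose let the fingers close. It gives the time, the measured TCP pose, the force and the opening at its end, in the units of the state.
- readout.get_obs(): the state, without advancing time (a new reading comes with each control period).
- viewer.read_camera(name): name is "scene" or "top" or "wrist"; returns a dict with "frame" (420x560x3 uint8, red, green, blue), "fx", "fy", "cx", "cy" (pixels), "dist" ([k1, k2, p1, p2, k3] as OpenCV has them; the pictures are not rectified), "rvec" (rotation vector, rad) and "tvec" (3), from world to camera coordinates, as OpenCV has them; the wrist camera has in their place "tool_from_camera" (4x4, takes a point from camera to tool coordinates, whose origin is the TCP and whose axes are the flange's). Camera axes: x right, y down, z forward; pixel columns grow to the right and rows downward; lengths in m; the calibration is good to about 2 mm. A picture is of the moment at which its call begins: read the wrist's pose just before it. There is no depth.
- bot.hand_in(): hands the job in, once; it reports no verdict.
Trained networks look in a picture, given as the dict that the camera call returned (one of the last four; its "shot" number tells which), for a name from the list of things; names that differ only in an ending like _2 or _b are one class to them, and where a whole thing is asked for, a point or a joint stands for the part that bears it (a point fixed in the world has none). Each returns a list of dicts, best first, with "score" (0 to 1); they miss things now and then, are a little off and sometimes report something else, mostly with a low value. They report only what shows in the picture. A call takes as long as a camera call. They do not tell look-alikes from the thing itself.
- viewer.search_frame(picture, target): "rect" ([centre column, centre row, width, height] in pixels, round what is visible of it).
- viewer.outline_of(picture, target): "mask" (420x560 bool, what is visible of it) and "rect" ([centre column, centre row, width, height] in pixels, round what is visible of it).
The state is a dict: "t": time; "q": joint angles; "joint_vel": joint speeds; "joint_torque": joint torques, N m; "eef_pos": TCP position; "tool_rot": TCP orientation; "contact_force": force on the tool from outside, world axes, zero at the start; "torque": the same for the moment, N m; "gripper_width": opening from 0.0 (shut) to 1.0 (fully open).
Only numpy, scipy, OpenCV 4.12 (cv2) and the standard library are available. Lean on these libraries where they do the work, as an engineer would, in place of code of your own. Each camera call takes 0.05 s, during which the arm holds its last target. There are 200 camera calls.

TASK

Load the slim flanged leg socket into the tack-welding jig: slide it sideways into the slot of the raised plate, with its flange under the plate, until it is fully home at the closed end of the slot, and leave it standing there upright on the jig's base. Leave the plain pipe and the stout socket where they stand.

Things in the scene. Friction and masses are not known exactly. Their poses are not given: they have to be found in the camera images.
- socket_mid (a point): Centre (half-way up) of the slim leg socket: a loose dark-steel tube, 30 mm in diameter, 120 mm high over all, standing upright on a round flange 70 mm in diameter and 8 mm thick at its foot (underside 60 mm below this point); about 0.4 kg; z up along the tube. Grip across the tube from above, here or up to 30 mm higher, to keep the fingers over the jig's plate.
- seat (a point): Where the slim socket's centre ends up in the fixed jig. x along the slot, mouth to closed end (15 mm beyond), z up. Dark base 150 mm wide, x -165 to +55, top 60 mm below this point. Bright plate 8 mm thick, x -55 to +55, underside 22 mm over the base; base before it open from above. Slot 44 mm wide, mouth flared to 84 in its first 20 mm; the flange cannot pass it from above. 118 mm between walls below.
- pipe_mid (a point): Centre (half-way up) of a bystander: a plain dark-steel pipe without flange, 30 mm in diameter, 120 mm high, standing upright, loose on the bench.
- stout_mid (a point): Centre (half-way up) of a bystander: a stout flanged socket, tube 56 mm in diameter (too wide for the slot), flange 70 mm, 90 mm high, standing upright, loose on the bench.
Things that resemble listed ones, but are neither listed nor needed, are in the scene too. What is shaped like the part that bears socket_mid but orange or turquoise is not meant.

How it is judged:
At the end, for the whole second after the job is handed in: The slim socket stands upright (within 10 degrees) on the jig's base with its flange under the slotted plate: its centre is within 12 mm of the seat along and across the slot and within 10 mm in height. The plain pipe and the stout socket are within 30 mm of where they started (x of socket_mid in the frame of seat between -0.012 and 0.012 m and y of socket_mid in the frame of seat between -0.012 and 0.012 m and z of socket_mid in the frame of seat between -0.01 and 0.01 m and angle between socket_mid's own z axis and vertical below 0.17 rad and distance of each of pipe_mid, stout_mid from where it was at the start of the episode below 0.03 m); the robot touches nothing.
It fails at once if the plain pipe or the stout socket is moved by more than 30 mm (distance of any of pipe_mid, stout_mid from where it was at the start of the episode above 0.03 m).
It also fails if it takes over 35 s, if anything falls off the work surface, if the arm or the gripper's body presses on something with over 40 N, if the wrist force passes 120 N, or if a joint passes its speed limit or range.

## Working session

There is one attempt and no reset: what is moved stays moved. The work goes in short steps, Python scripts to look and compute and a shell command to move; the robot and the scene stay as the last step left them, time stands still between calls to the robot, and variables do not carry over. Pictures are saved under pics/ and viewed, on a budget of 10 in all, crops included, one or two more only if the job needs it, and the job is handed in when it is done.

```bash
mkdir -p pics; cat > h.py <<'E'
import numpy as np,cv2
from station import readout,viewer,bot
from scipy.spatial.transform import Rotation as R
def save(p,n): cv2.imwrite('pics/'+n,p['frame'][:,:,::-1])
def ray(p,uv):
    K=np.array([[p['fx'],0,p['cx']],[0,p['fy'],p['cy']],[0,0,1.]])
    x=cv2.undistortPoints(np.array([[uv]],float),K,np.array(p['dist'],float))[0,0]
    d=np.array([x[0],x[1],1.])
    if p.get('rvec') is not None:
        M=cv2.Rodrigues(np.array(p['rvec'],float))[0]; return -M.T@np.array(p['tvec']),M.T@d
    T=np.array(p['tool_from_camera']);o=p['obs']
    q=o['tool_rot'];Rt=R.from_quat([q[1],q[2],q[3],q[0]]).as_matrix()
    return np.array(o['eef_pos'])+Rt@T[:3,3],Rt@T[:3,:3]@d
def atz(p,uv,z):
    o,d=ray(p,uv);return o+d*(z-o[2])/d[2]
def proj(p,P):
    K=np.array([[p['fx'],0,p['cx']],[0,p['fy'],p['cy']],[0,0,1.]]);P=np.atleast_2d(np.array(P,float))
    if p.get('rvec') is not None: rv,tv=np.array(p['rvec'],float),np.array(p['tvec'],float)
    else:
        T=np.array(p['tool_from_camera']);o=p['obs'];q=o['tool_rot'];Rt=R.from_quat([q[1],q[2],q[3],q[0]]).as_matrix()
        Rc=Rt@T[:3,:3];c=np.array(o['eef_pos'])+Rt@T[:3,3];rv=cv2.Rodrigues(Rc.T)[0];tv=-Rc.T@c
    return cv2.projectPoints(P,rv,tv,K,np.array(p['dist'],float))[0][:,0]
def cam(n):
    o=readout.get_obs();p=viewer.read_camera(n);p['obs']=o;return p
E
python3 - <<'E'
from h import *
np.set_printoptions(precision=3,suppress=True)
o=readout.get_obs();print(o['eef_pos'],o['tool_rot'],o['t'],o['gripper_width'])
for n in('top','scene'):
    p=cam(n);save(p,n+'0.png')
    for t in('socket_mid','pipe_mid','stout_mid','seat'):
        try:
            for r in viewer.search_frame(p,t)[:5]: print(n,t,np.round(r['rect']),round(r['score'],2))
        except Exception as e: print(n,t,e)
E
```

```text
[ 0.246 -0.628  0.23 ] [-0.001  0.983  0.186 -0.   ] 0.0 0.998941950492882
top socket_mid [192. 221.  29.  36.] 0.7
top socket_mid [190. 174.  28.  33.] 0.7
top socket_mid [145. 206.  37.  32.] 0.67
top socket_mid [176. 270.  38.  36.] 0.59
top pipe_mid [266. 177.  14.  28.] 0.67
top stout_mid [282. 239.  28.  36.] 0.69
top seat [379. 192.  68. 100.] 0.56
scene socket_mid [348. 179.  23.  50.] 0.96
scene socket_mid [285. 150.  20.  52.] 0.95
scene socket_mid [309. 166.  24.  46.] 0.7
scene pipe_mid [309. 215.  13.  46.] 0.87
scene stout_mid [255. 207.  26.  46.] 0.78
scene seat [233. 310. 129. 103.] 0.9
```

View pics/top0.png

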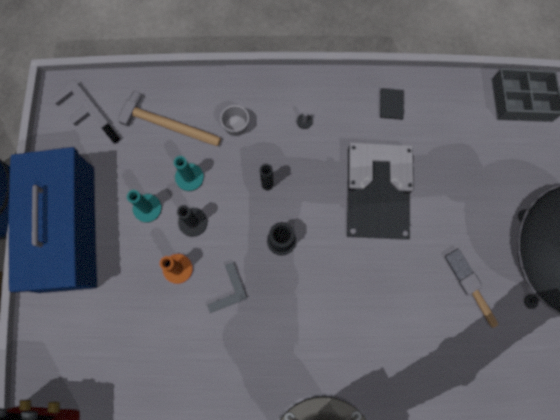

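View pics/scene0.png

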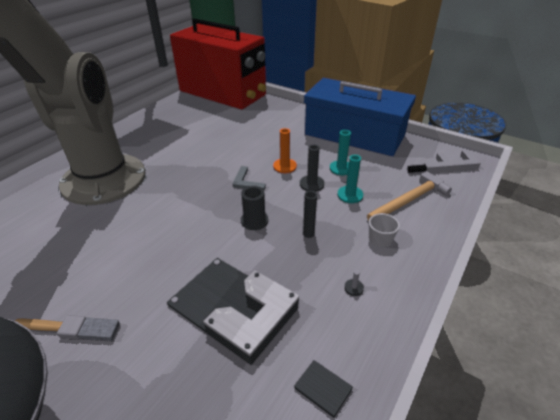

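Top picture: the dark slim socket is at (192,221) among turquoise/orange look-alikes. The pipe is at (266,177), the stout socket at (282,239), and the jig at (380,190) with its slot opening image-down. Scene agrees, with the dark slim socket at (312,167).

```bash
python3 - <<'E'
from h import *
np.set_printoptions(precision=3,suppress=True)
p=cam('top');s=cam('scene')
print('flange',atz(p,(194,223),.008),'top',atz(p,(184,210.5),.12))
print('scene flange',atz(s,(312,182.5),.004),'top',atz(s,(313.5,148),.12))
print('pipe',atz(p,(267,188),0),'stout',atz(p,(282,243),.01))
print('turq',atz(p,(190,178),.008),atz(p,(148,208),.008),'or',atz(p,(178,269),.008))
for uv in((348,143),(413,145),(347,237),(410,239),(372,161),(390,161)):print(uv,atz(p,uv,.02),atz(p,uv,.05))
o=p['obs'];q=o['tool_rot'];print(R.from_quat([q[1],q[2],q[3],q[0]]).as_matrix())
print(np.array(s.get('tvec')))
w=cam('wrist');print(w['tool_from_camera'],w['fx'])
E
```

```text
flange [0.513 0.295 0.008] top [0.518 0.298 0.12 ]
scene flange [0.515 0.299 0.004] top [0.518 0.292 0.12 ]
pipe [0.6   0.123 0.   ] stout [0.464 0.088 0.01 ]
turq [0.624 0.309 0.008] [0.55  0.408 0.008] or [0.405 0.33  0.008]
(348, 143) [ 0.707 -0.074  0.02 ] [ 0.695 -0.069  0.05 ]
(413, 145) [ 0.702 -0.234  0.02 ] [ 0.691 -0.225  0.05 ]
(347, 237) [ 0.476 -0.062  0.02 ] [ 0.471 -0.058  0.05 ]
(410, 239) [ 0.47  -0.211  0.02 ] [ 0.465 -0.203  0.05 ]
(372, 161) [ 0.661 -0.13   0.02 ] [ 0.651 -0.124  0.05 ]
(390, 161) [ 0.661 -0.174  0.02 ] [ 0.651 -0.167  0.05 ]
[[ 0.931  0.365 -0.   ]
 [ 0.365 -0.931  0.   ]
 [-0.    -0.    -1.   ]]
[-0.5   -0.099  1.132]
[[ 0.001 -0.96  -0.28   0.07 ]
 [ 1.     0.001  0.001 -0.   ]
 [-0.001 -0.28   0.96  -0.142]
 [ 0.     0.     0.     1.   ]] 308.51618347115055
```

```bash
python3 -m handwheel '[[[439,-341,-50],[0,0,24],-1],[[439,-341,-50],[0,0,24],-1],[[439,-341,-50],[0,0,24],-1],[[439,-341,-50],[0,0,24],-1],[[439,-341,-50],[0,0,24],-1],[[439,-341,-50],[0,0,24],-1],[[439,-341,-50],[0,0,24],-1],[[439,-341,-50],[0,0,24],-1],[[439,-341,-50],[0,0,24],-1],[[439,-341,-50],[0,0,24],-1],[[439,-341,-50],[0,0,24],-1],[[439,-341,-50],[0,0,24],-1],[[439,-341,-50],[0,0,24],-1],[[439,-341,-50],[0,0,24],-1],[[439,-341,-50],[0,0,24],-1],[[439,-341,-50],[0,0,24],-1]]' 60
python3 - <<'E'
from h import *
w=cam('wrist');cv2.imwrite('pics/w1.png',cv2.resize(w['frame'][:,:,::-1],(784,588)))
import pickle;pickle.dump(w,open('w1.pkl','wb'));print(w['obs']['eef_pos'],w['obs']['tool_rot'])
E
```

```text
t: 1.98
eef_pos: [0.5311, -0.1497, 0.2814]
tool_rot: [0.0, 1.0, -0.021, 0.0]
contact_force: [0.2, -0.0, -0.1]
gripper_width: 1.005
[ 0.53106718 -0.14967415  0.28136207] [ 6.39071737e-05  9.99774522e-01 -2.12343340e-02  6.79292404e-05]
```

View pics/w1.png

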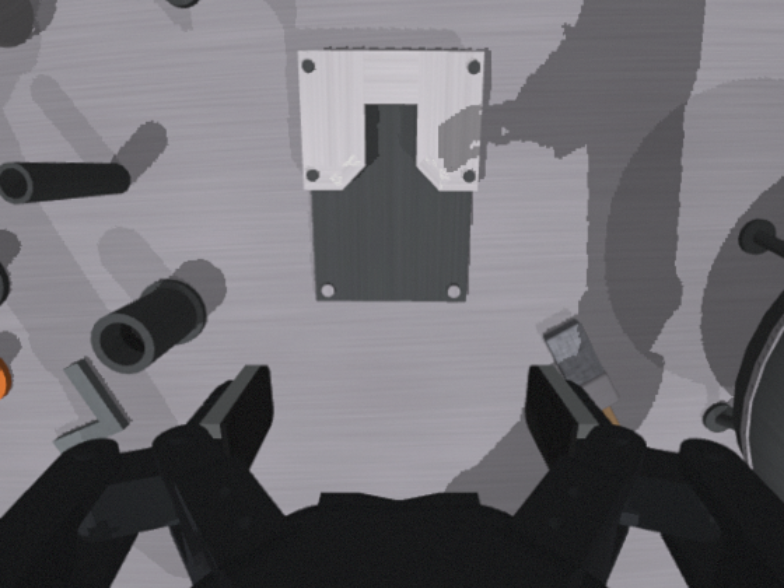

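```bash
cat > jig.py <<'E'
from h import *
import pickle
from scipy.optimize import least_squares
w=pickle.load(open('w1.pkl','rb'))
k=420/588
M=[(55,75,-30,298,51),(55,-75,-30,487,50),(-55,75,-30,304,190),(-55,-75,-30,479,190),(15,22,-30,365,104),(15,-22,-30,417,104),(-55,42,-30,343,190),(-55,-42,-30,438,190),(-35,22,-30,365,168),(-35,-22,-30,417,166),(-165,75,-60,317,300),(-165,-75,-60,467,300)]
M=np.array(M,float);L=M[:,:3]/1000;U=M[:,3:]*k
def f(v):
    c,s=np.cos(v[3]),np.sin(v[3]);P=L@np.array([[c,-s,0],[s,c,0],[0,0,1]]).T+v[:3];return (proj(w,P)-U).ravel()
r=least_squares(f,[.64,-.145,.08,0],loss='soft_l1')
np.set_printoptions(precision=4,suppress=True);print(r.x,np.degrees(r.x[3]));print(np.round(r.fun.reshape(-1,2),1))
r2=least_squares(lambda v:f([v[0],v[1],.08,v[2]]),[.64,-.145,0]);print(r2.x,r2.cost,r.cost)
E
python3 jig.py
```

```text
[ 0.6387 -0.1485  0.0707 -0.0434] -2.488829454142391
[[-0.1 -0. ]
 [-2.1  0.9]
 [ 0.5 -0.1]
 [-0.8  0.1]
 [-0.4 -0.5]
 [ 0.6 -0.4]
 [-0.2 -0.1]
 [ 1.3 -0. ]
 [ 0.3 -1.5]
 [ 0.  -0. ]
 [ 0.1  0.8]
 [-0.   0.9]]
[ 0.6383 -0.1487 -0.0444] 22.587446592280518 4.642528846619626
```

```bash
python3 -m handwheel '[[[-34,-445,60],[0,0,0],-1],[[-34,-445,60],[0,0,0],-1],[[-34,-445,60],[0,0,0],-1],[[-34,-445,60],[0,0,0],-1],[[-34,-445,60],[0,0,0],-1],[[-34,-445,60],[0,0,0],-1],[[-34,-445,60],[0,0,0],-1],[[-34,-445,60],[0,0,0],-1],[[-34,-445,60],[0,0,0],-1],[[-34,-445,60],[0,0,0],-1],[[-34,-445,60],[0,0,0],-1],[[-34,-445,60],[0,0,0],-1],[[-34,-445,60],[0,0,0],-1],[[-34,-445,60],[0,0,0],-1]]' 60
python3 - <<'E'
from h import *
w=cam('wrist');cv2.imwrite('pics/w2.png',cv2.resize(w['frame'][:,:,::-1],(784,588)))
import pickle;pickle.dump(w,open('w2.pkl','wb'));print(w['obs']['eef_pos'],w['obs']['tool_rot'])
for r in viewer.outline_of(w,'socket_mid'): print(r['rect'],r['score'])
print(proj(w,[[.516,.296,.12],[.516,.296,.008]])/420*588)
E
```

```text
t: 3.2
eef_pos: [0.5176, 0.2929, 0.2209]
tool_rot: [0.001, 1.0, -0.024, -0.0]
contact_force: [1.7, 0.3, -0.1]
gripper_width: 1.0
[0.51762119 0.29288273 0.22090983] [ 9.37765846e-04  9.99713385e-01 -2.39220231e-02 -6.91146985e-05]
[262.6, 82.6, 62.2, 71.6] 0.94
[164.1, 163.6, 89.9, 64.4] 0.87
[257.9, 291.9, 59.3, 97.9] 0.8
[280.2, 192.3, 60.3, 76.2] 0.69
[[392.57853006 295.78879723]
 [393.94334803 257.78503598]]
```

View pics/w2.png

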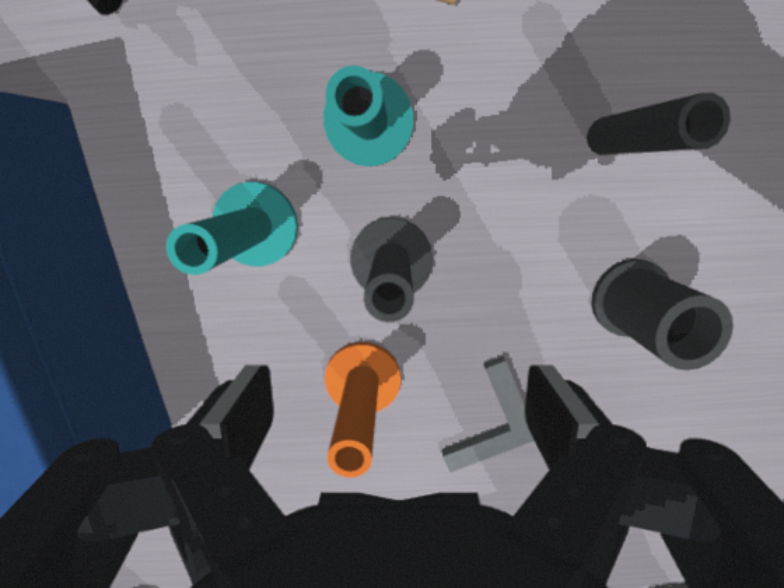

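The dark socket's top is at (388,298) and its flange centre at (392,257), which puts it at about (0.516, 0.2975). The neighbouring tubes are clear of the fingers.

```bash
python3 -m handwheel '[[[0,-2,40],[0,0,0],-1],[[0,-2,80],[0,0,0],-1],[[0,-2,120],[0,0,0],-1],[[0,-2,145],[0,0,0],-1],[[0,-2,158],[0,0,0],-1],[[0,-2,158],[0,0,0],-1],[[0,-2,158],[0,0,0],-1]]' 60
```

```text
t: 3.88
eef_pos: [0.5177, 0.2967, 0.064]
tool_rot: [0.0, 1.0, -0.023, 0.0]
contact_force: [0.5, 0.2, 0.5]
gripper_width: 1.001
```

```bash
python3 -m handwheel '[[[0,0,0],[0,0,0],1],[[0,0,0],[0,0,0],1],[[0,0,0],[0,0,0],1],[[0,0,0],[0,0,0],1],[[0,0,0],[0,0,0],1],[[0,0,0],[0,0,0],1],[[0,0,0],[0,0,0],1],[[0,0,0],[0,0,0],1]]' 70; python3 -m handwheel '[[[0,0,-20],[0,0,0],1],[[0,0,-60],[0,0,0],1],[[0,0,-100],[0,0,0],1],[[0,0,-140],[0,0,0],1],[[0,0,-150],[0,0,0],1],[[0,0,-150],[0,0,0],1],[[0,0,-150],[0,0,0],1]]'
python3 - <<'E'
from h import *
w=cam('wrist');cv2.imwrite('pics/w3.png',cv2.resize(w['frame'][:,:,::-1],(784,588)))
o=w['obs'];print(o['eef_pos'],o['gripper_width'])
E
```

```text
t: 4.55
eef_pos: [0.5175, 0.2981, 0.0644]
tool_rot: [-0.0, 1.0, -0.022, 0.001]
contact_force: [0.2, 0.8, 5.4]
gripper_width: 0.334
t: 5.13
eef_pos: [0.5162, 0.2966, 0.2121]
tool_rot: [0.001, 1.0, -0.023, -0.001]
contact_force: [-0.2, -0.0, -4.9]
gripper_width: 0.337
[0.51620459 0.29663991 0.21205521] 0.33652981727597714
```

View pics/w3.png

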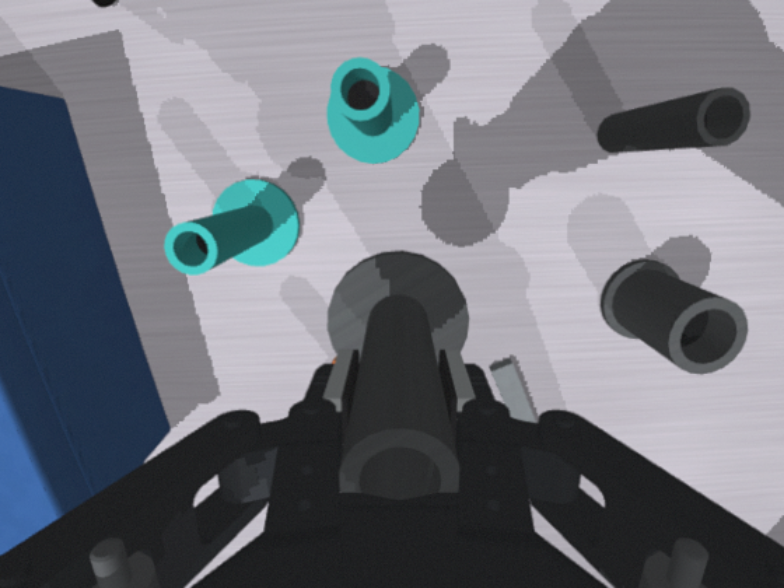

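```bash
python3 -m handwheel '[[[34,439,0],[0,0,0],1],[[34,439,0],[0,0,0],1],[[34,439,0],[0,0,0],1],[[34,439,0],[0,0,0],1],[[34,439,0],[0,0,0],1],[[34,439,0],[0,0,0],1],[[34,439,0],[0,0,0],1],[[34,439,0],[0,0,0],1],[[34,439,0],[0,0,0],1],[[34,439,0],[0,0,0],1],[[34,439,0],[0,0,0],1],[[34,439,0],[0,0,0],1],[[34,439,0],[0,0,0],1],[[34,439,0],[0,0,0],1],[[34,439,0],[0,0,0],1]]'
python3 - <<'E'
from h import *
w=cam('wrist');o=w['obs'];print(o['eef_pos'],o['tool_rot'])
for dx in(-3,0,3):
  q=o['tool_rot'];Rt=R.from_quat([q[1],q[2],q[3],q[0]]).as_matrix()
  a=np.linspace(0,2*np.pi,73);C=np.c_[dx/1000+.035*np.cos(a),.035*np.sin(a),0*a+.056]
  u=proj(w,np.array(o['eef_pos'])+C@Rt.T)*1.4;print(dx,u.min(0),u.max(0))
# saved w3 measured: top 251, x 328..469
cv2.imwrite('pics/w4.png',cv2.resize(w['frame'][:,:,::-1],(784,588)))
E
```

```text
t: 6.43
eef_pos: [0.5304, -0.1407, 0.2118]
tool_rot: [-0.001, 1.0, -0.021, -0.001]
contact_force: [-0.3, 0.8, -4.3]
gripper_width: 0.338
[ 0.53035471 -0.14071444  0.21182746] [-6.26798212e-04  9.99772785e-01 -2.12641096e-02 -1.35007860e-03]
-3 [326.37341426 253.5399191 ] [469.80565463 388.6587076 ]
0 [326.0846718  247.15580871] [470.10121326 383.38832516]
3 [325.79489362 240.7209154 ] [470.3978801  378.07348943]
```

View pics/w4.png

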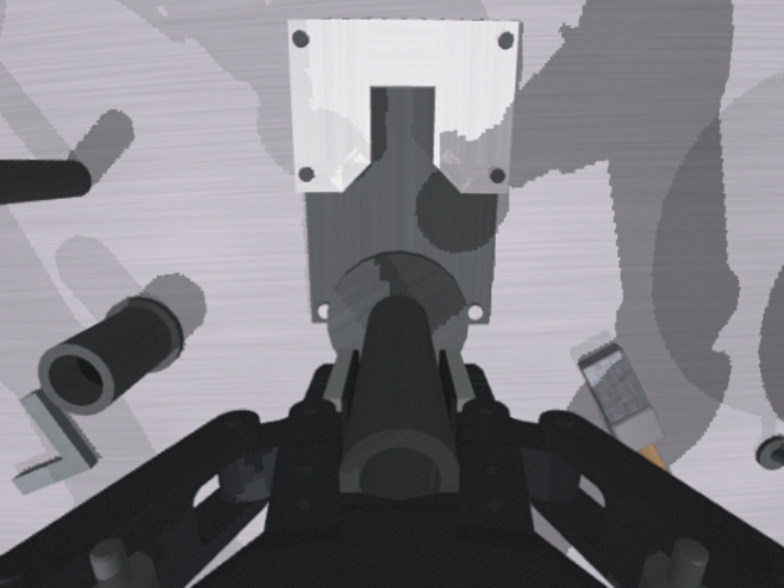

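```bash
python3 - <<'E'
from h import *
from scipy.optimize import least_squares
w=cam('wrist');o=w['obs'];print(o['eef_pos'],o['tool_rot'])
M=np.array([(55,75,-30,288,19),(55,-75,-30,521,21),(-55,75,-30,295,192),(-55,-75,-30,512,193),(15,22,-30,370,87),(15,-22,-30,435,87),(-35,22,-30,370,164),(-35,-22,-30,434,163),(-165,75,-60,312,322),(-165,-75,-60,490,323)],float)
L=M[:,:3]/1000;U=M[:,3:]/1.4
def f(v):
    c,s=np.cos(v[3]),np.sin(v[3]);P=L@np.array([[c,-s,0],[s,c,0],[0,0,1]]).T+v[:3];return (proj(w,P)-U).ravel()
r=least_squares(f,[.64,-.145,.08,0],loss='soft_l1');v=r.x;print(v,np.degrees(v[3]),np.round(r.fun,1))
q=o['tool_rot'];Rt=R.from_quat([q[1],q[2],q[3],q[0]]).as_matrix()
print('tool yaw',np.degrees(np.arctan2(Rt[1,0],Rt[0,0])),'tilt axis',Rt[:,2])
c,s=np.cos(v[3]),np.sin(v[3])
for d in(-.108,.002):
  T=v[:3]+np.array([c*d,s*d,.004]);print(d,T,'tool shift mm',Rt.T@(T-o['eef_pos'])*1000)
E
```

```text
[ 0.5306666  -0.14071629  0.21229383] [-4.77315561e-04  9.99776606e-01 -2.11111991e-02 -9.09903729e-04]
[ 0.63906402 -0.14837282  0.07225249 -0.04725277] -2.7073845169447113 [-0.2  0.4 -1.2  0.1  0.9  0.  -2.7  0.2  0.1 -1.2  0.8 -0.9  0.6 -0.8
  0.2  0.2  0.   1.2 -0.2  1.1]
tool yaw -2.4192979601030378 tilt axis [-1.79924752e-03  9.92836181e-04 -9.99997888e-01]
-0.108 [ 0.53118457 -0.14327142  0.07625249] tool shift mm [  0.87561625   2.65559638 136.037584  ]
0.002 [ 0.64106178 -0.14846729  0.07625249] tool shift mm [110.87403966   3.20849495 135.83472904]
```

Both views put the seat at about (0.639, -0.1485, 0.0715) with a yaw of -2.6°. I'll lower the socket to about 5 mm above the base, in front of the plate.

```bash
python3 -m handwheel '[[[1,3,40],[0,0,0],1],[[1,3,75],[0,0,0],1],[[1,3,100],[0,0,0],1],[[1,3,118],[0,0,0],1],[[1,3,126],[0,0,0],1],[[1,3,131],[0,0,0],1],[[1,3,131],[0,0,0],1],[[1,3,131],[0,0,0],1]]'
```

```text
t: 7.2
eef_pos: [0.5328, -0.1455, 0.0833]
tool_rot: [0.0, 1.0, -0.022, 0.001]
contact_force: [0.3, -0.1, -3.7]
gripper_width: 0.335
```

```bash
python3 -m handwheel '[[[0,-1,3],[0,0,0],1],[[15,-1,3],[0,0,0],1],[[30,-1,3],[0,0,0],1],[[45,-1,3],[0,0,0],1],[[57,-1,3],[0,0,0],1],[[57,-1,3],[0,0,0],1]]'
python3 - <<'E'
from h import *
w=cam('wrist');cv2.imwrite('pics/w5.png',cv2.resize(w['frame'][:,:,::-1],(784,588)))
E
```

```text
t: 7.7
eef_pos: [0.5925, -0.1471, 0.0808]
tool_rot: [0.0, 1.0, -0.022, 0.003]
contact_force: [0.9, 0.4, -4.4]
gripper_width: 0.335
```

View pics/w5.png

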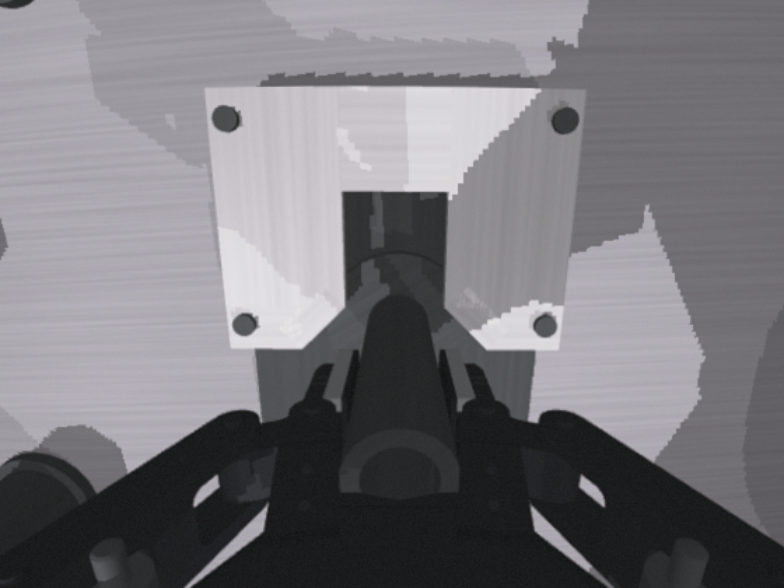

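The flange edge is at (395,253) under the plate, with the tube at x≈398 and the slot edges at 345 and 444, so it's centred. I'll slide on.

```bash
python3 -m handwheel '[[[15,-1,0],[0,0,0],1],[[28,-1,0],[0,0,0],1],[[38,-1,0],[0,0,0],1],[[44,-1,0],[0,0,0],1],[[44,-1,0],[0,0,0],1],[[44,-1,0],[0,0,0],1]]'; python3 -m handwheel '[[[2,0,2],[0,0,0],1],[[4,0,4],[0,0,0],1],[[4,0,4],[0,0,0],1],[[4,0,4],[0,0,0],1]]'
```

```text
t: 8.25
eef_pos: [0.6323, -0.1483, 0.0792]
tool_rot: [0.0, 1.0, -0.023, -0.0]
contact_force: [0.1, 0.5, -4.0]
gripper_width: 0.336
t: 8.58
eef_pos: [0.6362, -0.1485, 0.0764]
tool_rot: [0.0, 1.0, -0.023, -0.0]
contact_force: [-4.9, 1.1, 6.4]
gripper_width: 0.334
```

```bash
python3 -m handwheel '[[[2,0,-1],[0,0,0],1],[[4,0,-1],[0,0,0],1],[[4,0,-1],[0,0,0],1],[[4,0,-1],[0,0,0],1]]'
python3 - <<'E'
from h import *
w=cam('wrist');cv2.imwrite('pics/w6.png',cv2.resize(w['frame'][:,:,::-1],(784,588)));print(w['obs']['eef_pos'],w['obs']['contact_force'])
E
```

```text
t: 8.92
eef_pos: [0.6411, -0.1487, 0.0764]
tool_rot: [0.0, 1.0, -0.023, 0.0]
contact_force: [-1.8, 0.7, -0.5]
gripper_width: 0.338
[ 0.64109758 -0.14870677  0.07641792] [-1.83476997  0.6846659  -0.45307897]
```

View pics/w6.png

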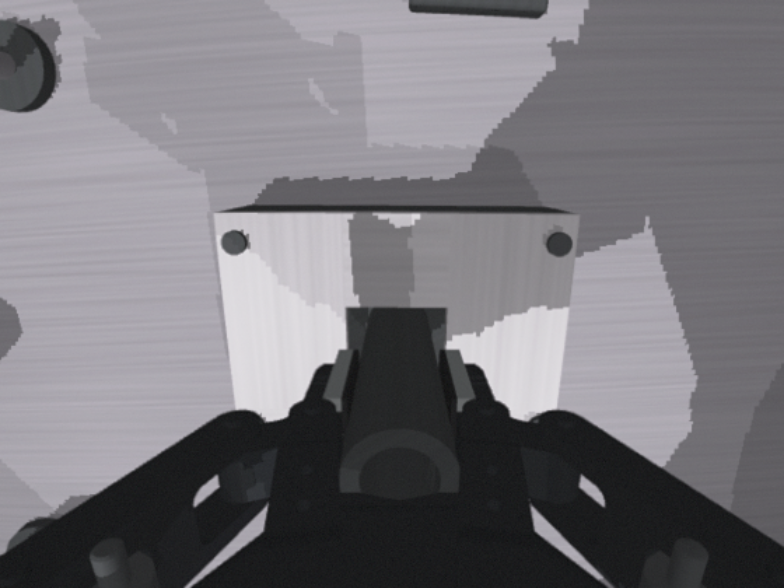

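The tube meets the slot's closed edge at (405,308). I'll nudge once more to confirm it's home.

```bash
python3 -m handwheel '[[[2,0,0],[0,0,0],1],[[2,0,0],[0,0,0],1],[[2,0,0],[0,0,0],1]]'
```

```text
t: 9.22
eef_pos: [0.6422, -0.1487, 0.0765]
tool_rot: [0.0, 1.0, -0.023, -0.001]
contact_force: [-5.1, 1.0, 4.4]
gripper_width: 0.332
```

```bash
python3 -m handwheel '[[[-1,0,0],[0,0,0],1],[[-1,0,0],[0,0,0],0.3],[[-1,0,0],[0,0,0],-0.2],[[-1,0,0],[0,0,0],-1],[[-1,0,0],[0,0,0],-1],[[-1,0,0],[0,0,0],-1],[[-1,0,0],[0,0,0],-1],[[-1,0,-20],[0,0,0],-1],[[-1,0,-50],[0,0,0],-1],[[-1,0,-90],[0,0,0],-1],[[-1,0,-130],[0,0,0],-1],[[-41,0,-150],[0,0,0],-1],[[-81,0,-150],[0,0,0],-1],[[-81,0,-150],[0,0,0],-1]]'
python3 - <<'E'
from h import *
w=cam('wrist');t=cam('top');s=cam('scene')
print(w['obs']['eef_pos'],w['obs']['contact_force'])
im=np.vstack([cv2.resize(w['frame'],(784,588))[:,:,::-1]])
cv2.imwrite('pics/w7.png',im);cv2.imwrite('pics/s7.png',np.hstack([cv2.resize(s['frame'][180:400,120:360],None,fx=1.6,fy=1.6),cv2.resize(t['frame'][120:260,240:440],None,fx=2,fy=352/140)])[:,:,::-1])
print('pred tube top, plate slot end',proj(w,[[.639,-.1485,.1315]])*1.4)
E
```

```text
t: 10.38
eef_pos: [0.5541, -0.1454, 0.226]
tool_rot: [0.001, 1.0, -0.023, -0.003]
contact_force: [-1.2, 0.4, -1.4]
gripper_width: 1.002
[ 0.55409413 -0.14541785  0.22604427] [-1.20536981  0.39700386 -1.36431265]
pred tube top, plate slot end [[396.25477827 137.8662978 ]]
```

View pics/w7.png

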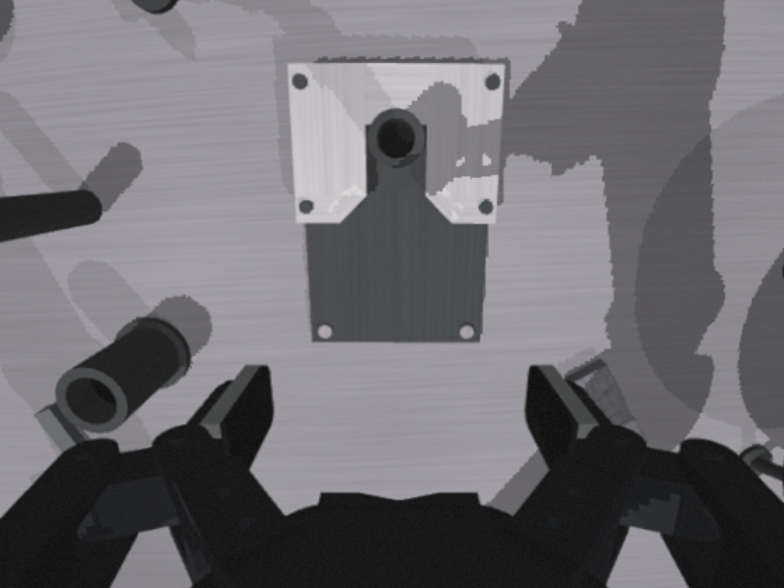

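View pics/s7.png

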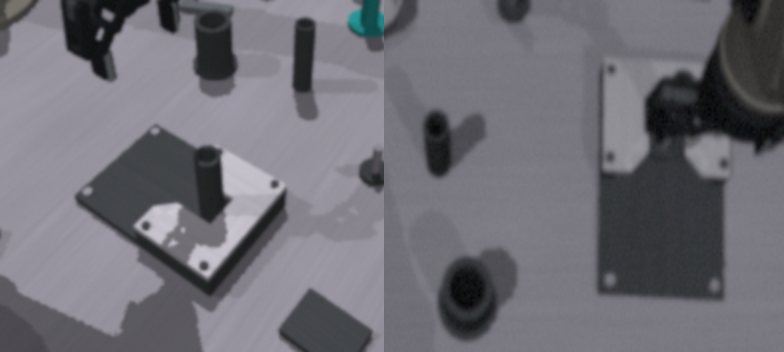

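The tube top is at (396,137), against (396,138) predicted for a socket exactly at the seat. It stands upright in the slot, and the pipe and stout socket stand where they were. Handing in.

```bash
python3 -c "
from h import *
print(bot.hand_in())"
```

```text
the job is handed in; nothing more can be done
None
```

The slim dark socket is in the jig, and I handed the job in at about 10.5 s of the 35 s allowed. I gripped it from above, carried it clear over the pipe and the stout socket, and lowered it in front of the plate. I then slid it in with its flange under the plate, pressed it gently against the closed end, released it and backed the arm off.

**Placement:** in the final wrist picture the tube top is at pixel (396,137), against (396,138) predicted for a socket standing upright exactly at the seat, so it is off by about 1 mm.

**Fully home:** the last nudge raised the contact force to only about 5 N, so "home" rests on that, the measured position and the picture together.

**Bystanders and gripper:** the pipe and the stout socket look unmoved in the pictures; I did not measure their positions again. The gripper is open and clear of everything.

**Disagreement:** two wrist-camera fits of the jig differed by about 1.5 mm in height and 0.2° in yaw, well within the tolerances. No check failed.

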